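Nest sample cups into the angled stand

ROBOT

A 6-joint arm with a two-finger parallel gripper is mounted at the origin on a cart in front of the work surface, level with it; the furniture and walls round the work are solid. World frame = base frame: x ahead of the robot, y to its left, z up, the work surface at z = 0. Lengths are in m, angles in rad, forces in N, time in s.
With the tool pointing down it reaches from about 0.35 to 0.975 m from the base axis. Payload 4.9 kg.
Tool frame: the origin (TCP) lies at the very end of the fingers, on their centre line; the grasp point (between the pads) lies 19 mm behind it; z points along the fingers, y is the line along which they close (so a half turn about z gives the same grasp; the last joint's range is limited). The gripper opens to 85 mm and grips with 20 to 120 N. Pads are 22 mm wide; open, the fingers measure 114 mm over their backs; the gripper's body (76 mm by 85 mm) begins 54 mm behind the grasp point. The pads swing forward as they close: fully open they stand 13 mm farther back than shut.
Start: joints at [1.22, 0.053, 1.613, -0, 1.476, -0.119], TCP at [0.144, 0.608, 0.231] pointing down, gripper open.
Joint ranges: [-3.01, 3.01], [-1.01, 2.22], [0.06, 2.58], [-1.02, 4.17], [0.09, 2.62], [-3.14, 3.14]. Speed limits (rad/s): [2.57, 2.57, 3.14, 3.14, 3.14, 3.14].

INTERFACE

Orientations are given as a unit quaternion [w, x, y, z].
In Python, from plant import * gives the robot as it stands.
- The arm moves only by the tool jog_arm, never from a script. Its argument "moves" is a list that holds one entry, the list of rows, each a list of 7 numbers: the finger opening in cm, from 0 to 8.54, then the shift along the tool's x, y, z in cm, then the turn, a rotation vector about the tool's x, y, z in rad. A call has 1 to 20 rows; each row shifts and turns the commanded pose from where the row before left it, along the tool's axes as they then stand; what a row does not reach is not made up. A row lasts 1/12 s, in which the tool goes at most 41.7 mm and 7.16 degrees, less where a joint would pass 70% of its speed; a pose out of reach is approached as far as the arm can. A call is refused whole if a number of a shift passes 4.17 or a number of a turn 0.125, either way. A call with a gripper value outside its range is refused whole. The fingers move at their own pace and stop on an object; the grip force is fixed at half the most. Time passes only in rows, so rows that do not move let the fingers close. It gives the time, the measured TCP pose, the force, the opening and the grip force at its end, in the units of the state.
- state(): the state, without advancing time (a new reading comes with each control period).
- grab_frame(name): name is "scene" or "side" or "wrist"; returns a dict with "color" (420x560x3 uint8, blue, green, red), "depth" (420x560 float32, m along the optical axis (not along the pixel's ray), 0 where there is no reading), "fx", "fy", "cx", "cy" (pixels), "R" (3x3) and "t" (3): a world point X has camera coordinates R X + t. Camera axes: x right, y down, z forward; pixel columns grow to the right and rows downward; lengths in m; the calibration is good to about 2 mm. The wrist camera is an equidistant fisheye: a pixel r from the principal point sees the ray r / f radians off the axis. A picture is of the moment at which its call begins.
- job_done(): hands the job in; it is judged then, once.
Trained networks look in a picture, given as the dict that the camera call returned (one of the last four; its "shot" number tells which), for a name from the list of things; names that differ only in an ending like _2 or _b are one class to them, and where a whole thing is asked for, a point or a joint stands for the part that bears it (a point fixed in the world has none). Each returns a list of dicts, best first, with "p" (0 to 1); they miss things now and then, are a little off and sometimes report something else, mostly with a low value. They report only what shows in the picture. A call takes as long as a camera call. They do not tell look-alikes from the thing itself.
- recognise(name, picture): "rect" ([centre column, centre row, width, height] in pixels, round what is visible of it).
- regions_of(name, picture): "pixels" (420x560 bool, what is visible of it) and "rect" ([centre column, centre row, width, height] in pixels, round what is visible of it).
The state is a dict: "time": time; "joint_pos": joint angles; "joint_vel": joint speeds; "joint_efforts": joint torques, N m; "tool_pos": TCP position; "tool_rot": TCP orientation; "contact_force": force on the tool from outside, world axes, zero at the start; "ft_torque": the same for the moment, N m; "gripper_width": opening from 0.0 (shut) to 1.0 (fully open); "grasp_force": force on a finger pad.
Only numpy, scipy, OpenCV 4.12 (cv2) and the standard library are available. Lean on these libraries where they do the work, as an engineer would, in place of code of your own. Each camera call takes 0.05 s, during which the arm holds its last target. There are 200 camera calls.

TASK

Two white cups stand on the worktop to the left of the pump, and a third, the same, sits in the angled stand to its right. Nest both cups into the one in the stand, one at a time, each inside the one before; the rubber rings make them a snug fit, so press each fully home, its bead flat on the rim below, without ramming it. Leave the stack of three seated in the stand and do not shift or knock over the other things.

Things in the scene. Friction and masses are not known exactly. Their poses are not given: they have to be found in the camera images.
- cup_base: white plastic stacking cup, mouth up, loose in the stand's hole, axis leaning 26 degrees with the stand. Origin: centre of underside; z along its axis to the mouth. Outside: foot tapering 37 to 46 mm diameter over z 0-28 mm; bead 63 mm diameter at z 28-33 mm (it rests on the stand's plate); straight collar 56 mm diameter up to the rim at z 62 mm. Bore 51 mm diameter, floor at z 33 mm
- cup_base_rim (a point): centre of cup_base's mouth, axes as the cup's. A cup nests foot first along this z; fully home, its bead lies on this rim, its origin 34 mm along z from cup_base's origin (play about 1.5 mm), its own rim 34 mm beyond this one. The next cup goes 34 mm further. Grip only the 29 mm of collar above a bead, so that the fingers stay clear of the rim below
- cup_1: same cup as cup_base, same origin and axes, 0.06-0.13 kg; starts upright, mouth up, loose on the worktop left of the pump
- cup_2: same cup as cup_base and cup_1, same origin and axes; starts upright, mouth up, loose on the worktop left of the pump
- cup_1_rim (a point): centre of cup_1's mouth, 62 mm along z from its origin. All three cups wear a soft black rubber ring, 52 mm diameter, round the foot, tapered to enter easily, z 6-22 mm, widest at z 17-19 mm. When nesting it grips the bore below over the last 9 mm; the push then meets 5 to 10 N of friction and the cup does not sink by its own weight; at home the force rises steeply
- cup_2_rim (a point): centre of cup_2's mouth, 62 mm along z from its origin
- angled_stand: fixed one-place stand: aluminium plate 94 x 102 x 18 mm sloping at 26 degrees on a grey frame 118 mm wide, 120 mm deep, top edge 93 mm high. Origin on the worktop under the middle, y along its width. The face looks to the stand's -x and up, normal (-0.435, 0, 0.900); its 54 mm hole is centred at (0, 0, 72) mm
- peristaltic_pump: obstacle, fixed: blue box-shaped pump standing between the cups and the stand, 187 mm tall; from its origin (on the worktop) it reaches from -154 to +138 mm in x and +-115 mm in y. Carry the cups over it
- feed_bottle: obstacle, fixed: clear bottle in front of the cups, 136 mm diameter, 262 mm tall; origin at the centre of its underside. A tube from its mouth to the pump's front is scenery and cannot be touched
- suction_flask: obstacle, fixed: large flask behind the pump, 174 mm diameter, 440 mm tall; origin at the centre of its underside
- glass_beaker: bystander: glass beaker with a spout, 56 x 62 mm, 70 mm tall, among the cups; origin at the centre of its underside
- small_bottle: bystander: open white plastic bottle, 47 mm diameter, 88 mm tall; origin at the centre of its underside
- brown_vial: bystander: brown vial with black cap, 33 mm diameter, 60 mm tall; origin at the centre of its underside
- blue_cap: bystander: blue screw cap lying flat, 54 mm diameter, 27 mm tall; origin at the centre of its underside
Things that resemble listed ones, but are neither listed nor needed, are in the scene too. What is shaped like the cup_2 but yellow is not meant.

How it is judged:
On the way:
1. the first cup is fully home in the cup in the stand (((z of cup_1 in the frame of cup_base between 0.031 and 0.0365 m and x of cup_1 in the frame of cup_base between -0.005 and 0.005 m and y of cup_1 in the frame of cup_base between -0.005 and 0.005 m and angle between the z axis of cup_1 and the z axis of cup_base, either way round below 0.06 rad) or (z of cup_2 in the frame of cup_base between 0.031 and 0.0365 m and x of cup_2 in the frame of cup_base between -0.005 and 0.005 m and y of cup_2 in the frame of cup_base between -0.005 and 0.005 m and angle between the z axis of cup_2 and the z axis of cup_base, either way round below 0.06 rad))), for 0.2 s.
At the end, for the whole second after the job is handed in: One stack in the stand: cup_base in its hole (within 10 mm of its start), one worktop cup in it, the other in that one, either order; each origin 31 to 36.5 mm along the axis from the one below, within 5 mm sideways and 0.06 rad in line; at rest ((((z of cup_1 in the frame of cup_base between 0.031 and 0.0365 m and x of cup_1 in the frame of cup_base between -0.005 and 0.005 m and y of cup_1 in the frame of cup_base between -0.005 and 0.005 m and angle between the z axis of cup_1 and the z axis of cup_base, either way round below 0.06 rad) and (z of cup_2 in the frame of cup_1 between 0.031 and 0.0365 m and x of cup_2 in the frame of cup_1 between -0.005 and 0.005 m and y of cup_2 in the frame of cup_1 between -0.005 and 0.005 m and angle between the z axis of cup_2 and the z axis of cup_1, either way round below 0.06 rad)) or ((z of cup_2 in the frame of cup_base between 0.031 and 0.0365 m and x of cup_2 in the frame of cup_base between -0.005 and 0.005 m and y of cup_2 in the frame of cup_base between -0.005 and 0.005 m and angle between the z axis of cup_2 and the z axis of cup_base, either way round below 0.06 rad) and (z of cup_1 in the frame of cup_2 between 0.031 and 0.0365 m and x of cup_1 in the frame of cup_2 between -0.005 and 0.005 m and y of cup_1 in the frame of cup_2 between -0.005 and 0.005 m and angle between the z axis of cup_1 and the z axis of cup_2, either way round below 0.06 rad))) and distance of cup_base from where it was at the start of the episode below 0.01 m and linear speed of each of cup_1, cup_2, cup_base below 0.02 m/s); the robot touches nothing.
It fails at once if a bystander is shifted by more than 25 mm (distance of any of glass_beaker, small_bottle, brown_vial, blue_cap from where it was at the start of the episode above 0.025 m).
It fails at once if the cup in the stand is rammed into it with over 90 N (contact force between cup_base and angled_stand above 90 N).
It also fails if it takes over 66 s, if anything falls off the work surface, if the arm or the gripper's body presses on something with over 40 N, if the wrist force passes 120 N, or if a joint passes its speed limit or range.

## Working session

There is one attempt and no reset: what is moved stays moved. The work goes in short steps, Python scripts to look and compute and a tool call to move; the robot and the scene stay as the last step left them, time stands still between calls to the robot, and variables do not carry over. Pictures are saved under pics/ and viewed, at most 10 in all, crops included, and the job is handed in when it is done.

Besides the shell and the picture viewer there is one more tool, called after "Call:" by a JSON object that holds its "method" and its "body", one argument or row to a line. jog_arm: Moves the arm, as the interface text tells. Its arguments: {"type":"object","properties":{"moves":{"type":"array"}},"required":["moves"]}

```bash
ls; mkdir -p pics
cat > h.py <<'E'
from plant import *
import numpy as np, cv2
def world(f,mask):
    v,u=np.nonzero(mask&(f["depth"]>0)); z=f["depth"][v,u]
    P=np.stack([(u-f["cx"])/f["fx"]*z,(v-f["cy"])/f["fy"]*z,z],1)
    return (P-f["t"])@f["R"]
E
python3 - <<'E'
from h import *
s=state();print({k:np.round(v,3) for k,v in s.items()})
a=[]
for n in("scene","side"):
    f=grab_frame(n);cv2.imwrite(f"pics/{n}0.png",f["color"])
    print(n,np.round(-f["R"].T@f["t"],3))
    for name in["cup_1","cup_base","angled_stand","peristaltic_pump","feed_bottle","suction_flask","glass_beaker","small_bottle","brown_vial","blue_cap"]:
        for r in regions_of(name,f)[:4]:
            if r["p"]<.2: continue
            P=world(f,r["pixels"])
            if len(P)<10: continue
            c=f["color"][r["pixels"]].mean(0)
            print(name,round(r["p"],2),np.round(r["rect"]),np.round(np.median(P,0),3),np.round(np.percentile(P,[3,97],axis=0),3).tolist(),c.round())
E
```

```text
pics
{'time': np.float64(0.0), 'joint_pos': array([ 1.22 ,  0.053,  1.614, -0.   ,  1.476, -0.119]), 'joint_vel': array([ 0.   ,  0.   , -0.001,  0.001,  0.001, -0.   ]), 'joint_efforts': array([ 0.0000e+00, -3.9367e+01, -3.7018e+01, -0.0000e+00,  7.0000e-03,
        0.0000e+00]), 'tool_pos': array([0.143, 0.608, 0.23 ]), 'tool_rot': array([-0.   ,  0.116,  0.993, -0.001]), 'contact_force': array([ 0.792, -0.185, -0.493]), 'ft_torque': array([ 0.01 , -0.023, -0.001]), 'grasp_force': np.float64(0.0), 'gripper_width': np.float64(1.001)}
scene [1.286 0.453 1.12 ]
side [ 1.056 -0.638  1.418]
feed_bottle 0.64 [270. 134.  29.  41.] [0.413 0.292 0.215] [[0.37, 0.254, 0.135], [0.44, 0.343, 0.264]] [141. 141. 130.]
```

View pics/scene0.png

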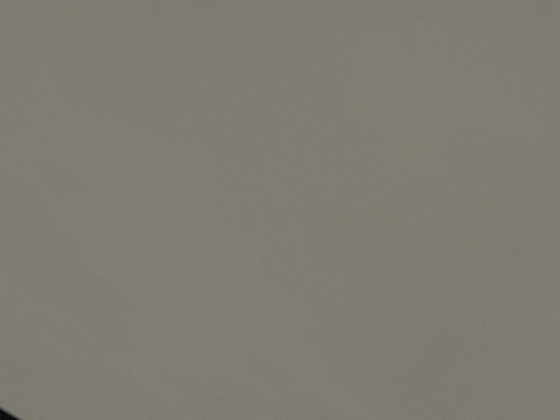

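View pics/side0.png

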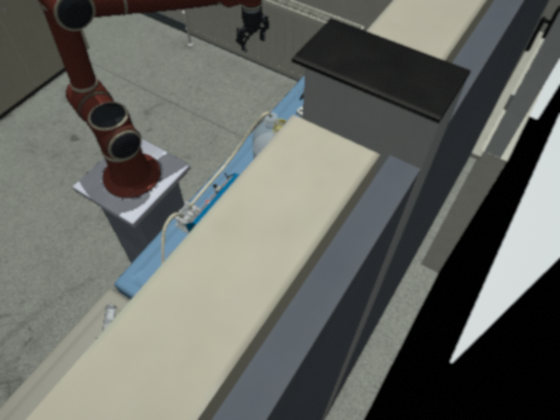

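Scene camera shows only a blank surface (blocked); the side camera looks over a shelf that hides most of the worktop, with the arm top-left and the feed bottle at (270,134). So the wrist camera must do the work.

```bash
cat >> h.py <<'E'
def rays(f,u,v):
    x=(np.asarray(u,float)-f["cx"])/f["fx"];y=(np.asarray(v,float)-f["cy"])/f["fy"]
    r=np.hypot(x,y)+1e-9; return np.stack([x/r*np.sin(r),y/r*np.sin(r),np.cos(r)],-1)
def wworld(f,mask):
    v,u=np.nonzero(mask&(f["depth"]>0)); d=rays(f,u,v); z=f["depth"][v,u]
    ok=d[:,2]>.15; P=d[ok]/d[ok,2:]*z[ok,None]
    return (P-f["t"])@f["R"]
def look(fn,names,pmin=.2):
    f=grab_frame("wrist");cv2.imwrite(fn,f["color"])
    for name in names:
        for r in regions_of(name,f)[:5]:
            if r["p"]<pmin: continue
            P=wworld(f,r["pixels"])
            if len(P)<10: continue
            c=f["color"][r["pixels"]].mean(0)
            print(name,round(r["p"],2),np.round(r["rect"]),np.round(np.median(P,0),3),np.round(np.percentile(P,[3,97],axis=0),3).tolist(),c.round())
    return f
ALL=["cup_1","angled_stand","peristaltic_pump","feed_bottle","suction_flask","glass_beaker","small_bottle","brown_vial","blue_cap"]
E
python3 - <<'E'
from h import *
f=look("pics/w0.png",ALL)
print(f["fx"],f["cx"],f["cy"],f["R"].round(3),(-f["R"].T@f["t"]).round(3))
g=grab_frame("scene");print(np.percentile(g["depth"],[0,10,50,90,100]),g["R"].round(2))
E
```

```text
cup_1 0.75 [218. 345.  44.  37.] [0.338 0.474 0.035] [[0.326, 0.445, 0.002], [0.375, 0.501, 0.062]] [ 65. 165. 180.]
feed_bottle 0.95 [123. 390.  55.  56.] [0.352 0.343 0.114] [[0.347, 0.318, 0.064], [0.369, 0.37, 0.163]] [196. 188. 182.]
325.19226210127806 280.4969603589887 205.18806252334772 [[ 0.231  0.973  0.001]
 [ 0.93  -0.221  0.294]
 [ 0.286 -0.067 -0.956]] [0.071 0.626 0.373]
[0.         0.15823396 0.23896718 0.48256883 2.06092787] [[-0.44  0.9   0.02]
 [ 0.69  0.35 -0.63]
 [-0.57 -0.26 -0.78]]
```

View pics/w0.png

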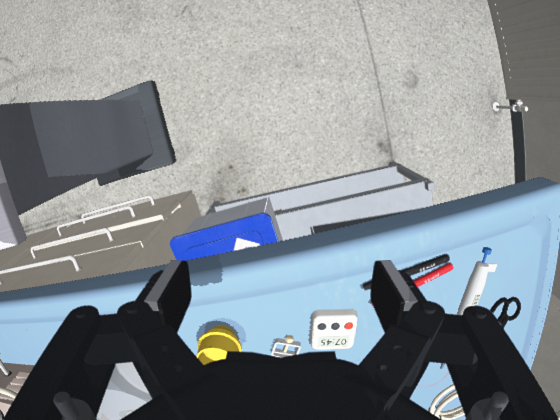

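The wrist view shows the worktop's near edge, a yellow cup at (218,345) (look-alike), timer, pens; the gripper hides what lies ahead. I check the overhead furniture from the side depth.

Run:
```python
from h import *
f=grab_frame("side")
P=np.full((420,560,3),np.nan);m=f["depth"]>0
P[m]=world(f,m)
for u,v in [(320,130),(370,155),(150,310),(250,300),(200,400),(300,60),(460,85),(340,110),(320,90),(400,170),(160,270),(240,170),(290,100),(190,215),(230,180),(270,150),(110,315),(400,150),(345,330)]: print((u,v),P[v,u].round(3))
```

```text
(320, 130) [ 0.946 -0.406  1.148]
(370, 155) [ 0.988 -0.406  1.147]
(150, 310) [ 0.933 -0.586  1.146]
(250, 300) [nan nan nan]
(200, 400) [ 0.989 -0.61   1.146]
(300, 60) [ 0.921 -0.398  1.198]
(460, 85) [ 1.024 -0.363  1.199]
(340, 110) [ 0.957 -0.4    1.17 ]
(320, 90) [ 0.939 -0.398  1.179]
(400, 170) [ 1.013 -0.408  1.148]
(160, 270) [ 0.921 -0.562  1.146]
(240, 170) [ 0.324  0.243 -0.001]
(290, 100) [0.285 0.661 0.004]
(190, 215) [ 0.356 -0.069  0.116]
(230, 180) [0.419 0.075 0.189]
(270, 150) [ 0.924 -0.442  1.147]
(110, 315) [ 0.335 -0.448  0.031]
(400, 150) [ 1.007 -0.4    1.158]
(345, 330) [ 1.024 -0.47   0.982]
```

Call:
{"method": "jog_arm", "body": {
  "moves": [
    [[8.5, 0, 0, -2, 0, -0.12, 0], [8.5, 0, 0, -2, 0, -0.12, 0], [8.5, 0, 0, -2, 0, -0.12, 0], [8.5, 0, 0, -2, 0, -0.12, 0], [8.5, 0, 0, -2, 0, -0.12, 0], [8.5, 0, 0, -2, 0, -0.12, 0], [8.5, 0, 0, -1, 0, 0, 0]]
  ]
}}

```text
time: 2.28
tool_pos: [0.0997, 0.6183, 0.3499]
tool_rot: [0.351, 0.106, 0.929, -0.041]
contact_force: [0.3, -0.0, -1.3]
gripper_width: 0.997
grasp_force: 0.0
```

Run:
```python
from h import *
f=look("pics/w1.png",ALL)
```

```text
cup_1 0.94 [212. 220.  27.  33.] [0.563 0.342 0.042] [[0.55, 0.313, 0.005], [0.605, 0.365, 0.06]] [125. 125. 127.]
cup_1 0.9 [258. 200.  31.  38.] [0.493 0.473 0.043] [[0.481, 0.447, 0.008], [0.536, 0.498, 0.061]] [131. 132. 134.]
cup_1 0.71 [232. 155.  38.  40.] [0.344 0.472 0.041] [[0.328, 0.445, 0.004], [0.383, 0.497, 0.061]] [ 46. 128. 148.]
angled_stand 0.45 [258. 235.  15.  34.] [0.669 0.425 0.031] [[0.663, 0.41, 0.003], [0.682, 0.437, 0.058]] [70. 69. 72.]
feed_bottle 0.94 [167. 218.  82. 136.] [0.367 0.352 0.131] [[0.347, 0.286, 0.013], [0.426, 0.386, 0.22]] [161. 155. 151.]
suction_flask 0.96 [136. 321.  24. 102.] [0.656 0.08  0.178] [[0.652, 0.02, 0.118], [0.713, 0.098, 0.397]] [99. 98. 96.]
brown_vial 0.8 [259. 234.  14.  29.] [0.669 0.425 0.032] [[0.663, 0.41, 0.005], [0.688, 0.437, 0.058]] [69. 68. 70.]
brown_vial 0.67 [ 22. 226.   7.  12.] [ 0.411 -0.202  0.083] [[0.402, -0.227, 0.077], [0.421, -0.196, 0.086]] [150. 147. 145.]
blue_cap 0.69 [124. 190.  29.  22.] [0.42  0.178 0.023] [[0.404, 0.149, 0.001], [0.45, 0.194, 0.027]] [124.  67.  37.]
```

View pics/w1.png

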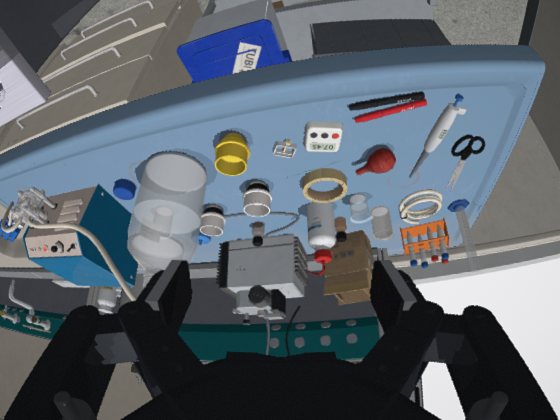

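Now the wrist image shows the worktop: white cups at (212,221) and (258,200), yellow one at (232,155), feed bottle (170,215), small white bottle (320,222) and the pump at the far left (80,235). I move closer for an accurate fit.

```bash
cat >> h.py <<'E'
from scipy.spatial.transform import Rotation as Ro
def tool():
    s=state();q=s["tool_rot"];return np.array(s["tool_pos"]),Ro.from_quat([q[1],q[2],q[3],q[0]])
def fixR(z,xhint):
    z=np.array(z,float);z/=np.linalg.norm(z);x=np.array(xhint,float);x-=z*(x@z);x/=np.linalg.norm(x)
    return Ro.from_matrix(np.stack([x,np.cross(z,x),z],1))
def plan(p,R,n,start=None,frac=1):
    "constant row that reaches pose p,R in n rows"
    p0,R0=start or tool(); w=(R0.inv()*R).as_rotvec()/n
    S=sum((R0*Ro.from_rotvec(w*i)).as_matrix() for i in range(n))
    s=np.linalg.solve(S,np.array(p)-p0)*100
    print(n,"rows: shift cm",s.round(3),"turn",w.round(4)); return s,w
def sim(rows,start=None):
    p,R=start or tool()
    for s,w,n in rows:
        for _ in range(n): p=p+R.apply(np.array(s)/100);R=R*Ro.from_rotvec(w)
    return p,R
def tilt(a,yaw=0): # tool z leaning forward by a along world direction yaw, tool x back
    c,s=np.cos(yaw),np.sin(yaw)
    return fixR([np.sin(a)*c,np.sin(a)*s,-np.cos(a)],[-c,-s,0])
def fitcup(P,r=.028,zlo=.045):
    from scipy.optimize import least_squares
    Q=P[(P[:,2]>zlo)&(P[:,2]<.07)][:,:2]
    f=lambda c:np.hypot(*(Q-c).T)-r
    # outer wall or bore wall: pick nearest
    g=lambda c:(lambda d:np.where(abs(d-.028)<abs(d-.0255),d-.028,d-.0255))(np.hypot(*(Q-c).T))
    c0=(np.percentile(Q,2,axis=0)+np.percentile(Q,98,axis=0))/2
    o=least_squares(g,c0,loss="soft_l1",f_scale=.002)
    return o.x,c0,np.abs(o.fun).mean(),len(Q)
E
python3 - <<'E'
from h import *
plan([.28,.44,.38],tilt(.5,-.1),7)
E
```

```text
7 rows: shift cm [-2.61  -2.058  1.377] turn [-0.011   0.0313 -0.0156]
```

Call:
{"method": "jog_arm", "body": {
  "moves": [
    [[8.5, -2.6, -2.05, 1.4, -0.011, 0.031, -0.016], [8.5, -2.6, -2.05, 1.4, -0.011, 0.031, -0.016], [8.5, -2.6, -2.05, 1.4, -0.011, 0.031, -0.016], [8.5, -2.6, -2.05, 1.4, -0.011, 0.031, -0.016], [8.5, -2.6, -2.05, 1.4, -0.011, 0.031, -0.016], [8.5, -2.6, -2.05, 1.4, -0.011, 0.031, -0.016], [8.5, -2.6, -2.05, 1.4, -0.011, 0.031, -0.016], [8.5, 0, 0, 0, 0, 0, 0], [8.5, 0, 0, 0, 0, 0, 0]]
  ]
}}

```text
time: 3.53
tool_pos: [0.2817, 0.4395, 0.3797]
tool_rot: [0.249, 0.049, 0.967, -0.012]
contact_force: [-0.2, 0.3, -0.5]
gripper_width: 0.994
grasp_force: 0.0
```

Run:
```python
from h import *
f=look("pics/w2.png",ALL)
for r in regions_of("cup_1",f)[:4]: print(r["p"],fitcup(wworld(f,r["pixels"])))
```

```text
cup_1 0.86 [308. 171.  36.  48.] [0.511 0.471 0.039] [[0.482, 0.445, 0.0], [0.537, 0.497, 0.062]] [189. 189. 190.]
cup_1 0.69 [249. 208.  21.  37.] [0.595 0.352 0.045] [[0.557, 0.329, 0.014], [0.608, 0.365, 0.062]] [191. 191. 192.]
feed_bottle 0.8 [201. 171. 110. 172.] [0.375 0.338 0.183] [[0.348, 0.277, 0.024], [0.432, 0.384, 0.258]] [220. 213. 208.]
suction_flask 0.95 [133. 323.  71. 194.] [0.667 0.091 0.185] [[0.653, 0.033, 0.016], [0.739, 0.133, 0.406]] [152. 149. 145.]
suction_flask 0.24 [249. 204.  20.  34.] [0.594 0.354 0.045] [[0.443, 0.329, 0.0], [0.612, 0.376, 0.16]] [190. 189. 190.]
brown_vial 0.66 [291. 231.  17.  36.] [0.67  0.422 0.032] [[0.664, 0.408, 0.004], [0.686, 0.437, 0.06]] [87. 86. 89.]
blue_cap 0.73 [138. 144.  35.  29.] [0.423 0.175 0.025] [[0.405, 0.15, 0.003], [0.449, 0.194, 0.028]] [179.  97.  54.]
0.86 (array([0.51063621, 0.47148569]), array([0.50946206, 0.47087851]), np.float64(0.00047701333379493086), 492)
0.69 (array([0.57914969, 0.33778963]), array([0.58168482, 0.34526403]), np.float64(0.0006259502726479205), 205)
```

View pics/w2.png

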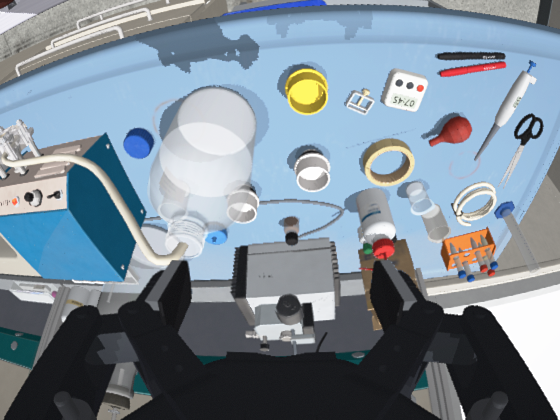

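Cups: A at (308,171) → (0.511, 0.4715), B at (245,205) → (0.579, 0.338); bottle centred near (0.416, 0.32); no bystander within finger reach of A. I plan the grasp of A.

Run:
```python
from h import *
plan([.511,.4715,.25],tilt(0),9)
```

```text
9 rows: shift cm [-2.083  0.479  2.097] turn [-0.0028  0.0558 -0.0103]
```

Call:
{"method": "jog_arm", "body": {
  "moves": [
    [[8.5, -2.1, 0.48, 2.1, -0.003, 0.056, -0.01], [8.5, -2.1, 0.48, 2.1, -0.003, 0.056, -0.01], [8.5, -2.1, 0.48, 2.1, -0.003, 0.056, -0.01], [8.5, -2.1, 0.48, 2.1, -0.003, 0.056, -0.01], [8.5, -2.1, 0.48, 2.1, -0.003, 0.056, -0.01], [8.5, -2.1, 0.48, 2.1, -0.003, 0.056, -0.01], [8.5, -2.1, 0.48, 2.1, -0.003, 0.056, -0.01], [8.5, -2.1, 0.48, 2.1, -0.003, 0.056, -0.01], [8.5, -2.1, 0.48, 2.1, -0.003, 0.056, -0.01], [8.5, 0, 0, 0, 0, 0, 0], [8.5, 0, 0, 0, 0, 0, 0]]
  ]
}}

```text
time: 5.0
tool_pos: [0.5135, 0.4699, 0.2457]
tool_rot: [-0.004, 0.003, 1.0, -0.001]
contact_force: [-1.0, 0.4, 0.8]
gripper_width: 0.998
grasp_force: 0.0
```

Run:
```python
from h import *
f=look("pics/w3.png",["cup_1","brown_vial","glass_beaker"])
for r in regions_of("cup_1",f)[:4]: print(r["p"],fitcup(wworld(f,r["pixels"])))
plan([.511,.4715,.036],tilt(0),10)
```

```text
cup_1 0.89 [170. 234.  53.  57.] [0.58  0.336 0.036] [[0.552, 0.311, 0.031], [0.605, 0.365, 0.062]] [150. 151. 154.]
cup_1 0.73 [284. 176.  59.  62.] [0.511 0.472 0.033] [[0.483, 0.446, 0.031], [0.536, 0.496, 0.062]] [211. 211. 213.]
cup_1 0.56 [280.  36.  58.  58.] [0.357 0.47  0.033] [[0.333, 0.445, 0.031], [0.386, 0.496, 0.062]] [ 79. 193. 207.]
brown_vial 0.68 [244. 302.  26.  48.] [0.671 0.424 0.035] [[0.664, 0.409, 0.004], [0.689, 0.437, 0.06]] [69. 69. 72.]
brown_vial 0.45 [279. 176.  55.  64.] [0.511 0.471 0.033] [[0.483, 0.446, 0.031], [0.536, 0.496, 0.062]] [211. 211. 213.]
glass_beaker 0.57 [ 79. 217.  55.  56.] [0.557 0.206 0.045] [[0.533, 0.181, 0.005], [0.581, 0.232, 0.069]] [189. 176. 162.]
0.89 (array([0.57880213, 0.33877838]), array([0.57892952, 0.33772187]), np.float64(0.0006006428554153904), 824)
0.73 (array([0.51066926, 0.47127604]), array([0.50982571, 0.47103999]), np.float64(0.0004116810310562796), 672)
0.56 (array([0.35776489, 0.47000613]), array([0.35862571, 0.46988319]), np.float64(0.00047917628930336224), 737)
10 rows: shift cm [ 0.015 -0.008  2.171] turn [ 0.0005  0.0002 -0.0002]
```

Call:
{"method": "jog_arm", "body": {
  "moves": [
    [[8.5, 0.03, 0.01, 3, 0.005, 0.002, -0.002], [8.5, 0.03, 0.01, 3, 0, 0, 0], [8.5, 0.03, 0.01, 3, 0, 0, 0], [8.5, 0.03, 0, 3, 0, 0, 0], [8.5, 0.03, 0, 3, 0, 0, 0], [8.5, 0.03, 0, 2.5, 0, 0, 0], [8.5, 0.02, 0, 1.5, 0, 0, 0], [8.5, 0.02, 0, 1, 0, 0, 0], [8.5, 0, 0, 0, 0, 0, 0], [8.5, 0, 0, 0, 0, 0, 0]]
  ]
}}

```text
time: 6.08
tool_pos: [0.5105, 0.4715, 0.0518]
tool_rot: [-0.001, 0.0, 1.0, -0.001]
contact_force: [-0.3, 0.3, 0.6]
gripper_width: 0.987
grasp_force: 0.0
```

Call:
{"method": "jog_arm", "body": {
  "moves": [
    [[8.5, 0, 0, 1, 0, 0, 0], [8.5, 0, 0, 0.6, 0, 0, 0], [8.5, 0, 0, 0, 0, 0, 0], [4, 0, 0, 0, 0, 0, 0], [4, 0, 0, 0, 0, 0, 0], [4, 0, 0, 0, 0, 0, 0], [4, 0, 0, 0, 0, 0, 0], [4, 0, 0, 0, 0, 0, 0], [4, 0, 0, 0, 0, 0, 0], [4, 0, 0, 0, 0, 0, 0], [4, 0, 0, 0, 0, 0, 0], [4, 0, 0, 0, 0, 0, 0]]
  ]
}}

```text
time: 7.08
tool_pos: [0.5107, 0.4713, 0.0352]
tool_rot: [-0.001, 0.001, 1.0, -0.001]
contact_force: [0.1, -1.1, 4.9]
gripper_width: 0.656
grasp_force: 63.9
```

Call:
{"method": "jog_arm", "body": {
  "moves": [
    [[4, 0, 0, -1, 0, 0, 0], [4, 0, 0, -3, 0, 0, 0], [4, 0, 0, -4, 0, 0, 0], [4, 0, 0, -4, 0, 0, 0], [4, 0, 0, -4, 0, 0, 0], [4, 0, 0, -4, 0, 0, 0], [4, 0, 0, -4, 0, 0, 0], [4, 0, 0, -4, 0, 0, 0], [4, 0, 0, -2, 0, 0, 0], [4, 0, 0, 0, 0, 0, 0]]
  ]
}}

```text
time: 7.92
tool_pos: [0.5123, 0.4726, 0.3424]
tool_rot: [0.002, 0.001, 1.0, 0.002]
contact_force: [-0.2, 0.9, 0.1]
gripper_width: 0.65
grasp_force: 63.7
```

Run:
```python
from h import *
s=state();print(s["tool_pos"].round(4),s["contact_force"].round(2),s["grasp_force"])
plan([.41,-.05,.38],tilt(.3,-.3),17)
```

```text
[0.5123 0.4726 0.3424] [-0.19  0.88  0.13] 63.71385030448437
17 rows: shift cm [ 0.132 -3.143 -0.227] turn [ 0.0029 -0.0173  0.0174]
```

Call:
{"method": "jog_arm", "body": {
  "moves": [
    [[4, 0.13, -3.1, -0.2, 0.003, -0.017, 0.017], [4, 0.13, -3.1, -0.2, 0.003, -0.017, 0.017], [4, 0.13, -3.1, -0.2, 0.003, -0.017, 0.017], [4, 0.13, -3.1, -0.2, 0.003, -0.017, 0.017], [4, 0.13, -3.1, -0.2, 0.003, -0.017, 0.017], [4, 0.13, -3.1, -0.2, 0.003, -0.017, 0.017], [4, 0.13, -3.1, -0.2, 0.003, -0.017, 0.017], [4, 0.13, -3.1, -0.2, 0.003, -0.017, 0.017], [4, 0.13, -3.1, -0.2, 0.003, -0.017, 0.017], [4, 0.13, -3.1, -0.2, 0.003, -0.017, 0.017], [4, 0.13, -3.1, -0.2, 0.003, -0.017, 0.017], [4, 0.13, -3.1, -0.2, 0.003, -0.017, 0.017], [4, 0.13, -3.1, -0.2, 0.003, -0.017, 0.017], [4, 0.13, -3.1, -0.2, 0.003, -0.017, 0.017], [4, 0.13, -3.1, -0.2, 0.003, -0.017, 0.017], [4, 0.13, -3.1, -0.2, 0.003, -0.017, 0.017], [4, 0.13, -3.1, -0.2, 0.003, -0.017, 0.017], [4, 0, 0, 0, 0, 0, 0], [4, 0, 0, 0, 0, 0, 0]]
  ]
}}

```text
time: 9.5
tool_pos: [0.4118, -0.0453, 0.3704]
tool_rot: [0.141, 0.146, 0.979, -0.027]
contact_force: [-0.4, 0.9, -0.5]
gripper_width: 0.651
grasp_force: 63.9
```

Run:
```python
from h import *
f=look("pics/w4.png",ALL)
```

```text
cup_1 0.93 [280. 271. 135. 146.] [ 0.414 -0.045  0.374] [[0.38, -0.069, 0.359], [0.435, -0.018, 0.401]] [165. 166. 168.]
cup_1 0.72 [519. 143.  38.  37.] [0.579 0.333 0.042] [[0.552, 0.308, 0.018], [0.606, 0.362, 0.062]] [159. 159. 161.]
cup_1 0.63 [553.   8.   9.  13.] [0.35  0.445 0.03 ] [[0.338, 0.438, 0.002], [0.362, 0.455, 0.038]] [ 39. 110. 126.]
angled_stand 0.9 [207. 235.  67.  72.] [ 0.582 -0.27   0.056] [[0.561, -0.297, 0.008], [0.632, -0.182, 0.084]] [219. 212. 211.]
peristaltic_pump 0.34 [206. 247.  37.  33.] [ 0.601 -0.245  0.078] [[0.577, -0.264, 0.064], [0.621, -0.211, 0.102]] [210. 210. 212.]
feed_bottle 0.89 [513.  65.  94. 113.] [0.405 0.26  0.137] [[0.35, 0.251, 0.016], [0.464, 0.306, 0.199]] [192. 185. 179.]
suction_flask 0.85 [421. 332. 105. 176.] [0.664 0.065 0.209] [[0.653, 0.016, 0.141], [0.738, 0.14, 0.364]] [165. 158. 151.]
glass_beaker 0.96 [459. 148.  48.  46.] [0.56  0.207 0.043] [[0.533, 0.181, 0.003], [0.582, 0.234, 0.07]] [209. 195. 179.]
small_bottle 0.93 [172. 128.  46.  48.] [ 0.399 -0.205  0.068] [[0.381, -0.232, 0.004], [0.421, -0.193, 0.087]] [165. 161. 158.]
brown_vial 0.75 [542. 177.  30.  31.] [0.673 0.413 0.032] [[0.664, 0.406, 0.003], [0.691, 0.429, 0.06]] [90. 86. 87.]
blue_cap 0.85 [427.  70.  34.  33.] [0.425 0.172 0.026] [[0.405, 0.156, 0.015], [0.45, 0.19, 0.028]] [215. 117.  65.]
```

View pics/w4.png

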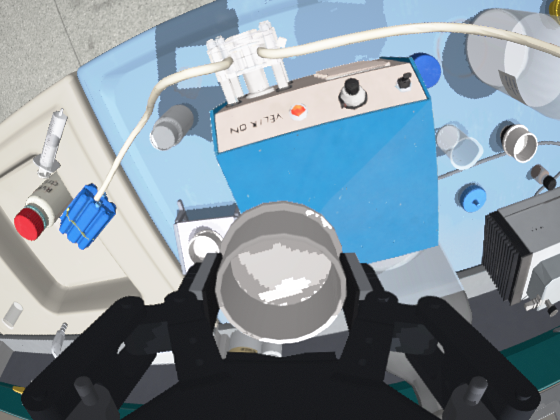

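Stand shows at (207,235), around (0.60,-0.25), partly hidden behind the held cup; pump is clear of it. I step right and tilt for a free view.

Run:
```python
from h import *
plan([.42,-.23,.38],tilt(.55,-.15),7)
```

```text
7 rows: shift cm [-0.696 -2.569  0.183] turn [-0.0098 -0.0373 -0.0179]
```

Call:
{"method": "jog_arm", "body": {
  "moves": [
    [[4, -0.7, -2.57, 0.18, -0.01, -0.037, -0.018], [4, -0.7, -2.57, 0.18, -0.01, -0.037, -0.018], [4, -0.7, -2.57, 0.18, -0.01, -0.037, -0.018], [4, -0.7, -2.57, 0.18, -0.01, -0.037, -0.018], [4, -0.7, -2.57, 0.18, -0.01, -0.037, -0.018], [4, -0.7, -2.57, 0.18, -0.01, -0.037, -0.018], [4, -0.7, -2.57, 0.18, -0.01, -0.037, -0.018], [4, 0, 0, 0, 0, 0, 0], [4, 0, 0, 0, 0, 0, 0], [4, 0, 0, 0, 0, 0, 0]]
  ]
}}

```text
time: 10.83
tool_pos: [0.4199, -0.2303, 0.3803]
tool_rot: [0.27, 0.072, 0.96, -0.02]
contact_force: [-0.1, 0.8, -0.4]
gripper_width: 0.655
grasp_force: 64.1
```

Run:
```python
from h import *
f=look("pics/w5.png",["cup_1","angled_stand","small_bottle","peristaltic_pump"])
a=cv2.imread("pics/w5.png");np.savez("f5.npz",**{k:f[k] for k in("color","depth","fx","fy","cx","cy","R","t")})
```

```text
cup_1 0.72 [292. 160.  40.  42.] [ 0.61  -0.239  0.079] [[0.576, -0.264, 0.064], [0.631, -0.212, 0.111]] [207. 207. 208.]
angled_stand 0.95 [294. 144.  79.  84.] [ 0.6   -0.241  0.064] [[0.562, -0.296, 0.006], [0.656, -0.178, 0.091]] [226. 221. 219.]
small_bottle 0.79 [290.  23.  41.  45.] [ 0.395 -0.216  0.083] [[0.381, -0.236, 0.01], [0.42, -0.195, 0.087]] [205. 202. 199.]
small_bottle 0.28 [279. 274. 133. 142.] [ 0.421 -0.23   0.385] [[0.385, -0.254, 0.363], [0.44, -0.204, 0.413]] [166. 167. 169.]
```

View pics/w5.png

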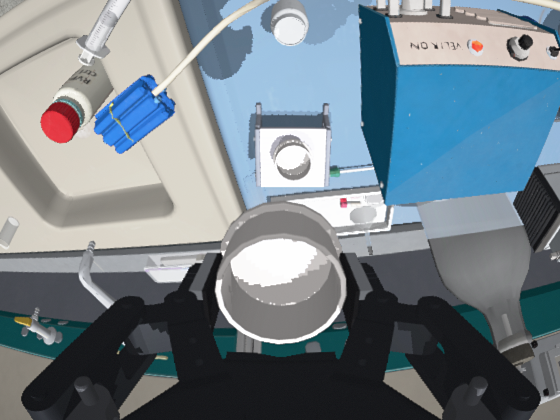

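The stand shows clearly at (294,144) with its cup at (292,160); pump on the right is clear of the approach. Fit plate plane and cup axis.

```bash
cat > fit.py <<'E'
from h import *
from scipy.optimize import least_squares
def rim(c,n,P,r=.028,ro=.034):
    pass
def fitstand(f,verbose=1):
    st=[r for r in regions_of("angled_stand",f) if r["p"]>.3][0]["pixels"]
    h,w=st.shape;m=cv2.dilate(st.astype(np.uint8),np.ones((9,9)))>0
    P=wworld(f,m)
    n0=np.array([-.435,0,.9])
    # plane: ransac near normal
    rng=np.random.default_rng(0);best=None
    for _ in range(800):
        a,b,c=P[rng.choice(len(P),3,False)];n=np.cross(b-a,c-a);l=np.linalg.norm(n)
        if l<1e-5: continue
        n/=l; n*=np.sign(n[2])
        if abs(n[2]-.9)>.03: continue
        k=np.abs((P-a)@n)<.002
        if best is None or k.sum()>best.sum(): best=k
    Q=P[best];c=Q.mean(0);n=np.linalg.svd(Q-c)[2][2];n*=np.sign(n[2])
    return P,Q,c,n
def fitaxis(P,o,n,hlo,hhi,r_out=.028,r_in=.0255):
    "centre of cup axis in plane through o, normal n; points with height hlo..hhi above"
    h=(P-o)@n;ex=np.cross([0,1,0],n);ex/=np.linalg.norm(ex);ey=np.cross(n,ex)
    k=(h>hlo)&(h<hhi);D=P[k]-o;X=np.stack([D@ex,D@ey],1)
    X=X[np.hypot(*(X-np.median(X,0)).T)<.04]
    g=lambda c:(lambda d:np.where(abs(d-r_out)<abs(d-r_in),d-r_out,d-r_in))(np.hypot(*(X-c).T))
    res=least_squares(g,(X.min(0)+X.max(0))/2,loss="soft_l1",f_scale=.002)
    return o+res.x[0]*ex+res.x[1]*ey,np.abs(res.fun).mean(),len(X)
E
python3 - <<'E'
from fit import *
f=grab_frame("wrist")
P,Q,c,n=fitstand(f)
print(n.round(4),np.degrees(np.arccos(n[2])),np.degrees(np.arctan2(-n[1],-n[0])),c.round(4),len(Q))
h=(P-c)@n;print(np.histogram(h,bins=np.arange(-.03,.05,.004)))
# use exact lean with yaw from plane
yaw=np.arctan2(-n[1],-n[0])
nn=np.array([-.4384*np.cos(yaw),-.4384*np.sin(yaw),.8988])
for lo,hi in((.008,.034),(.015,.034),(.022,.036)):
  for N in(n,nn):
    o,e,k=fitaxis(P,c,N,lo,hi);print(lo,o.round(4),e,k)
r=cv2.minAreaRect((np.stack([(Q-c)@np.cross([0,1,0],n),(Q-c)[:,1]],1)*1e3).astype(np.float32));print(r)
# held cup
for r in regions_of("cup_1",f)[:2]+regions_of("small_bottle",f)[:2]:
    print(r["p"],r["rect"],wworld(f,r["pixels"]).mean(0))
m=np.zeros(f["depth"].shape,bool);m[200:345,210:350]=1
p,R=tool();H=R.inv().apply(wworld(f,m)-p)*1e3
k=(np.abs(H[:,:2]).max(1)<36)&(H[:,2]<30)
print(np.percentile(H[k],[2,50,98],axis=0).round(1),p.round(4))
Z=H[k];print(np.histogram(Z[:,2],bins=np.arange(-50,30,4)))
E
```

```text
[-0.4298  0.066   0.9005] 25.778174553182584 -8.735492049962057 [ 0.6088 -0.24    0.0695] 2762
(array([  19,   17,   22,   76,   15,   92,   75, 2771,  292,   48,   32,
         37,   45,   44,   48,  116,   58,    0,    0]), array([-0.03 , -0.026, -0.022, -0.018, -0.014, -0.01 , -0.006, -0.002,
        0.002,  0.006,  0.01 ,  0.014,  0.018,  0.022,  0.026,  0.03 ,
        0.034,  0.038,  0.042,  0.046]))
0.008 [ 0.6129 -0.2397  0.0714] 0.00033985120291177734 341
0.008 [ 0.613  -0.2397  0.0715] 0.0003382675296760362 332
0.015 [ 0.6129 -0.2397  0.0714] 0.00033382103086670057 252
0.015 [ 0.613  -0.2397  0.0715] 0.0003312181520617897 249
0.022 [ 0.6129 -0.2398  0.0715] 0.00044107674785585595 248
0.022 [ 0.613  -0.2398  0.0715] 0.00044265487609657875 252
((3.9045677185058594, 0.144805908203125), (118.44412231445312, 93.6362533569336), 82.37090301513672)
0.83 [279.3, 271.8, 134.8, 144.5] [ 0.41784031 -0.2292058   0.38645787]
0.91 [289.8, 22.1, 39.1, 44.1] [ 0.39732061 -0.21580638  0.07043942]
[[-25.6 -27.2 -32.2]
 [ -2.5   0.5  -5.2]
 [ 28.3  28.6   4.1]] [ 0.42   -0.2302  0.3804]
(array([   0,    0,   41,  109,  171,  997, 2269, 1155, 1122,  980,  917,
        838, 1022, 6231,   76,    0,    0,    0,    0]), array([-50, -46, -42, -38, -34, -30, -26, -22, -18, -14, -10,  -6,  -2,
         2,   6,  10,  14,  18,  22,  26]))
```

```bash
cat >> h.py <<'E'
NS=np.array([-.4325,.063,.8995]);NS/=np.linalg.norm(NS)
OS=np.array([.613,-.2397,.0715]); RS=fixR(-NS,[-1,.1457,0])
E
python3 - <<'E'
from h import *
print(NS)
a=plan(OS+.12*NS,RS,8)
plan(OS+.0845*NS,RS,4,start=(OS+.12*NS,RS))
E
```

```text
[-0.43247286  0.06299605  0.89944356]
8 rows: shift cm [-0.311  0.234  3.046] turn [-0.0002  0.012  -0.0006]
4 rows: shift cm [-0.    -0.     0.887] turn [0. 0. 0.]
```

Call:
{"method": "jog_arm", "body": {
  "moves": [
    [[4, -0.31, 0.23, 3.05, 0, 0.012, -0.001], [4, -0.31, 0.23, 3.05, 0, 0.012, -0.001], [4, -0.31, 0.23, 3.05, 0, 0.012, -0.001], [4, -0.31, 0.23, 3.05, 0, 0.012, -0.001], [4, -0.31, 0.23, 3.05, 0, 0.012, -0.001], [4, -0.31, 0.23, 3.05, 0, 0.012, -0.001], [4, -0.31, 0.23, 3.05, 0, 0.012, 0], [4, -0.31, 0.23, 3.05, 0, 0.012, 0], [4, 0, 0, 0, 0, 0, 0], [4, 0, 0, 0, 0, 0, 0], [4, 0, 0, 0, 0, 0, 0]]
  ]
}}

```text
time: 12.2
tool_pos: [0.5612, -0.2333, 0.18]
tool_rot: [0.224, 0.07, 0.972, -0.017]
contact_force: [-0.4, 0.7, -0.5]
gripper_width: 0.65
grasp_force: 64.2
```

```bash
cat >> h.py <<'E'
def rel(h=0,R=None):
    "tool offset from the target axis, tool axes, mm; height above plate along NS"
    p,R=tool();d=R.inv().apply(p-OS);print("height",round((p-OS)@NS*1e3,2),"corr along tool x,y mm",(-d[:2]*1e3).round(2),"turn",(R.inv()*RS).as_rotvec().round(4),"F",state()["contact_force"].round(1))
E
python3 - <<'E'
from h import *
rel()
from fit import *
f=grab_frame("wrist");cv2.imwrite("pics/w6.png",f["color"])
for r in regions_of("cup_1",f)[:3]: print(r["p"],r["rect"])
E
```

```text
height 120.38 corr along tool x,y mm [0.62 1.44] turn [-0.0024  0.001   0.0008] F [-0.4  0.7 -0.5]
0.68 [279.2, 273.4, 131.6, 148.7]
```

View pics/w6.png

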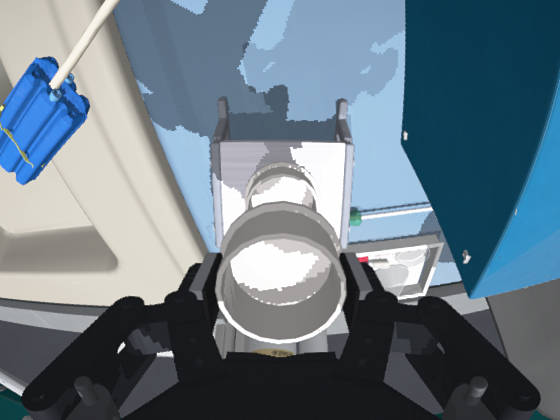

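The held cup (281,272) is lined up with the stand cup (282,185). Correct the small offset and go on.

Run:
```python
from h import *
plan(OS+.085*NS,RS,4)
```

```text
4 rows: shift cm [0.039 0.045 0.919] turn [-0.001   0.0009  0.0002]
```

Call:
{"method": "jog_arm", "body": {
  "moves": [
    [[4, 0.03, 0.04, 0.9, -0.001, 0.001, 0], [4, 0.03, 0.04, 0.9, 0, 0, 0], [4, 0.03, 0.04, 0.9, 0, 0, 0], [4, 0.02, 0.02, 0.8, 0, 0, 0], [4, 0, 0, 0, 0, 0, 0], [4, 0, 0, 0, 0, 0, 0]]
  ]
}}

```text
time: 12.8
tool_pos: [0.5748, -0.2335, 0.1456]
tool_rot: [0.222, 0.07, 0.972, -0.016]
contact_force: [0.1, -0.5, -1.3]
gripper_width: 0.65
grasp_force: 64.1
```

Run:
```python
from h import *
for _ in range(4):
    rel(); grab_frame("wrist")
```

```text
height 83.5 corr along tool x,y mm [-2.67 -0.64] turn [-0.0001 -0.0032  0.0002] F [ 0.1 -0.5 -1.3]
height 84.12 corr along tool x,y mm [-1.91 -0.4 ] turn [-0.0006 -0.002   0.0004] F [ 0.7  0.4 -0. ]
height 84.56 corr along tool x,y mm [-1.37 -0.21] turn [-0.001  -0.0012  0.0005] F [-0.4  0.7 -1.1]
height 84.84 corr along tool x,y mm [-1.07 -0.11] turn [-0.0013 -0.0006  0.0005] F [-0.2 -0.7 -1.3]
```

Call:
{"method": "jog_arm", "body": {
  "moves": [
    [[4, -0.03, 0, 0.5, 0, 0, 0], [4, 0, 0, 0.5, 0, 0, 0], [4, 0, 0, 0.5, 0, 0, 0], [4, 0, 0, 0.5, 0, 0, 0], [4, 0, 0, 0.5, 0, 0, 0], [4, 0, 0, 0.5, 0, 0, 0], [4, 0, 0, 0, 0, 0, 0], [4, 0, 0, 0, 0, 0, 0], [4, 0, 0, 0, 0, 0, 0], [4, 0, 0, 0, 0, 0, 0]]
  ]
}}

```text
time: 13.83
tool_pos: [0.5884, -0.2358, 0.1203]
tool_rot: [0.223, 0.07, 0.972, -0.017]
contact_force: [0.7, 0.4, -1.1]
gripper_width: 0.653
grasp_force: 64.1
```

Run:
```python
from h import *
rel()
```

```text
height 54.77 corr along tool x,y mm [-1.1  -0.26] turn [-0.001  -0.0012  0.0005] F [ 0.7  0.4 -1.1]
```

Call:
{"method": "jog_arm", "body": {
  "moves": [
    [[4, -0.07, -0.02, 0.2, -0.001, -0.001, 0], [4, 0, 0, 0.2, 0, 0, 0], [4, 0, 0, 0.2, 0, 0, 0], [4, 0, 0, 0.2, 0, 0, 0], [4, 0, 0, 0, 0, 0, 0], [4, 0, 0, 0, 0, 0, 0], [4, 0, 0, 0, 0, 0, 0]]
  ]
}}

```text
time: 14.42
tool_pos: [0.5921, -0.2368, 0.1144]
tool_rot: [0.223, 0.07, 0.972, -0.016]
contact_force: [-9.2, 2.8, 8.0]
gripper_width: 0.652
grasp_force: 65.3
```

Run:
```python
from h import *
rel();print((state()["contact_force"]@NS).round(2))
```

```text
height 47.84 corr along tool x,y mm [-0.24  0.17] turn [-0.0001 -0.0012  0.0015] F [-9.2  2.8  8. ]
11.31
```

Call:
{"method": "jog_arm", "body": {
  "moves": [
    [[4, 0.05, 0, 0.1, 0, 0, 0], [4, 0, 0, 0.1, 0, 0, 0], [4, 0, 0, 0.1, 0, 0, 0], [4, 0, 0, 0, 0, 0, 0], [4, 0, 0, 0, 0, 0, 0], [4, 0, 0, 0, 0, 0, 0]]
  ]
}}

```text
time: 14.92
tool_pos: [0.5931, -0.237, 0.1121]
tool_rot: [0.223, 0.07, 0.972, -0.016]
contact_force: [-12.7, 3.2, 11.8]
gripper_width: 0.656
grasp_force: 65.7
```

```bash
cat >> h.py <<'E'
def force():
    p,R=tool();print("F tool axes",R.inv().apply(state()["contact_force"]).round(1),"T",R.inv().apply(state()["ft_torque"]).round(2))
E
python3 - <<'E'
from h import *
rel();force()
E
```

```text
height 45.33 corr along tool x,y mm [-0.35  0.16] turn [-0.     -0.0009  0.0016] F [-12.7   3.2  11.8]
F tool axes [  6.6   1.3 -16.3] T [-0.21  1.43 -0.05]
```

Call:
{"method": "jog_arm", "body": {
  "moves": [
    [[4, 0.1, 0, 0.1, 0, 0, 0], [4, 0, 0, 0.1, 0, 0, 0], [4, 0, 0, 0, 0, 0, 0], [4, 0, 0, 0, 0, 0, 0], [4, 0, 0, 0, 0, 0, 0]]
  ]
}}

```text
time: 15.33
tool_pos: [0.5937, -0.2371, 0.1106]
tool_rot: [0.224, 0.07, 0.972, -0.016]
contact_force: [-10.4, 2.6, 11.7]
gripper_width: 0.654
grasp_force: 65.7
```

Run:
```python
from h import *
rel();force()
```

```text
height 43.68 corr along tool x,y mm [-0.38  0.19] turn [-0.0002  0.0008  0.0014] F [-10.4   2.6  11.7]
F tool axes [  4.5   1.1 -15.2] T [-0.28  1.17 -0.01]
```

Lateral load is falling and the cup sinks freely; continue.

Call:
{"method": "jog_arm", "body": {
  "moves": [
    [[4, 0.08, 0.02, 0.1, 0, 0, 0], [4, 0, 0, 0.1, 0, 0, 0], [4, 0, 0, 0, 0, 0, 0], [4, 0, 0, 0, 0, 0, 0], [4, 0, 0, 0, 0, 0, 0]]
  ]
}}

```text
time: 15.75
tool_pos: [0.5943, -0.2371, 0.109]
tool_rot: [0.225, 0.07, 0.972, -0.017]
contact_force: [-10.5, 3.6, 13.2]
gripper_width: 0.655
grasp_force: 65.8
```

Run:
```python
from h import *
rel();force()
```

```text
height 42.0 corr along tool x,y mm [-0.48  0.2 ] turn [-0.0007  0.002   0.0016] F [-10.5   3.6  13.2]
F tool axes [  4.    2.  -16.6] T [-0.3   0.97 -0.01]
```

Call:
{"method": "jog_arm", "body": {
  "moves": [
    [[4, 0.04, 0.03, 0.1, 0, 0, 0], [4, 0, 0, 0.05, 0, 0, 0], [4, 0, 0, 0, 0, 0, 0], [4, 0, 0, 0, 0, 0, 0]]
  ]
}}

```text
time: 16.08
tool_pos: [0.5944, -0.2372, 0.1088]
tool_rot: [0.224, 0.069, 0.972, -0.017]
contact_force: [-21.0, 6.3, 22.3]
gripper_width: 0.646
grasp_force: 67.0
```

Run:
```python
from h import *
rel();force()
```

```text
height 41.8 corr along tool x,y mm [-0.51  0.21] turn [-0.0009  0.0014  0.0023] F [-21.    6.3  22.3]
F tool axes [  9.7   3.2 -29.6] T [-0.24  1.74  0.05]
```

Steep rise to 30 N without motion: home. Relax slightly, open, retreat along the axis.

Call:
{"method": "jog_arm", "body": {
  "moves": [
    [[4, 0.05, 0.02, -0.1, 0, 0, 0], [4, 0, 0, -0.03, 0, 0, 0], [8.5, 0, 0, 0, 0, 0, 0], [8.5, 0, 0, 0, 0, 0, 0], [8.5, 0, 0, 0, 0, 0, 0], [8.5, 0, 0, 0, 0, 0, 0], [8.5, 0, 0, 0, 0, 0, 0], [8.5, 0, 0, -1, 0, 0, 0], [8.5, 0, 0, -2, 0, 0, 0], [8.5, 0, 0, -3, 0, 0, 0], [8.5, 0, 0, -4, 0, 0, 0], [8.5, 0, 0, -4, 0, 0, 0], [8.5, 0, 0, -4, 0, 0, 0], [8.5, 0, 0, 0, 0, 0, 0], [8.5, 0, 0, 0, 0, 0, 0], [8.5, 0, 0, 0, 0, 0, 0]]
  ]
}}

```text
time: 17.42
tool_pos: [0.5147, -0.2246, 0.2677]
tool_rot: [0.224, 0.07, 0.972, -0.017]
contact_force: [-0.9, -0.0, 0.2]
gripper_width: 0.997
grasp_force: 0.0
```

Run:
```python
from fit import *
rel()
f=grab_frame("wrist");cv2.imwrite("pics/w7.png",f["color"])
for r in regions_of("cup_1",f)[:3]: print(r["p"],r["rect"])
m=np.zeros(f["depth"].shape,bool);m[60:300,180:380]=1
P=wworld(f,m);D=P-OS;h=D@NS;rad=np.linalg.norm(D-np.outer(h,NS),axis=1)
k=rad<.045;print(np.histogram(h[k]*1e3,bins=np.arange(-4,110,4)))
for lo,hi in((.038,.07),(.05,.07),(.006,.03)):
    o,e,kk=fitaxis(P[k],OS,NS,lo,hi);print(lo,((o-OS)*1e3).round(2),e,kk)
print("top",np.percentile(h[k]*1e3,[97,99,99.8]))
q=k&(rad<.02);print("floor",np.median(h[q])*1e3)
```

```text
height 219.97 corr along tool x,y mm [-3.58 -0.67] turn [-0.0005  0.0003  0.0005] F [-0.9 -0.   0.2]
0.62 [278.1, 188.3, 62.4, 68.6]
(array([ 814,  722,  154,    5,    0,    0,    0,    0,    0,    7, 1880,
        244,  112,   94,  118,  110,  118,  356,  197,    0,    0,    0,
          0,    0,    0,    0,    0,    0]), array([ -4,   0,   4,   8,  12,  16,  20,  24,  28,  32,  36,  40,  44,
        48,  52,  56,  60,  64,  68,  72,  76,  80,  84,  88,  92,  96,
       100, 104, 108]))
0.038 [-3.43  0.6  -1.69] 0.004934528955910635 3023
0.05 [-0.73  0.37 -0.37] 0.0003929162340784651 945
0.006 [-3.1   2.39 -1.66] 0.00042751333230451444 18
top [242.97274863 245.94995605 248.3907586 ]
floor 38.94329118365566
```

View pics/w7.png

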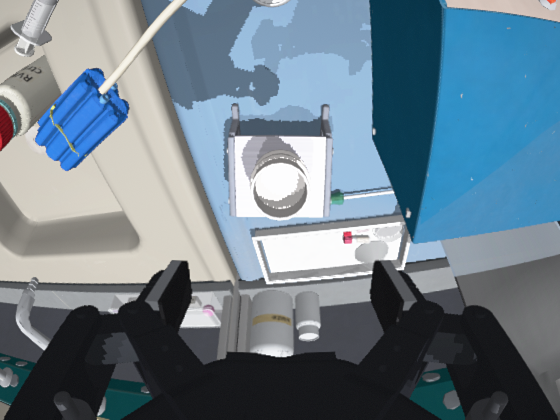

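First cup is home: its floor lies 39 mm above the plate (6+33), rim at 68 mm, axis within 1 mm; image shows it seated at (279,188). Now cup B.

```bash
cat >> h.py <<'E'
OS=OS+np.array([-.0007,.0004,-.0004])
E
python3 - <<'E'
from h import *
w=(np.array([.45,.09,.34]),tilt(.1))
plan(*w,10)
plan([.5788,.3385,.25],tilt(0),9,start=w)
E
```

```text
10 rows: shift cm [ 0.64   3.077 -0.987] turn [-0.0038  0.0349 -0.014 ]
9 rows: shift cm [-1.374  2.761  1.078] turn [0.     0.0111 0.    ]
```

Call:
{"method": "jog_arm", "body": {
  "moves": [
    [[8.5, 0.64, 3.08, -0.99, -0.004, 0.035, -0.014], [8.5, 0.64, 3.08, -0.99, -0.004, 0.035, -0.014], [8.5, 0.64, 3.08, -0.99, -0.004, 0.035, -0.014], [8.5, 0.64, 3.08, -0.99, -0.004, 0.035, -0.014], [8.5, 0.64, 3.08, -0.99, -0.004, 0.035, -0.014], [8.5, 0.64, 3.08, -0.99, -0.004, 0.035, -0.014], [8.5, 0.64, 3.08, -0.99, -0.004, 0.035, -0.014], [8.5, 0.64, 3.08, -0.99, -0.004, 0.035, -0.014], [8.5, 0.64, 3.08, -0.99, -0.004, 0.035, -0.014], [8.5, 0.64, 3.08, -0.99, -0.004, 0.035, -0.014], [8.5, 0, 0, 0, 0, 0, 0]]
  ]
}}

```text
time: 18.43
tool_pos: [0.4501, 0.0941, 0.342]
tool_rot: [0.05, -0.004, 0.999, 0.001]
contact_force: [-0.1, -0.1, 1.0]
gripper_width: 0.995
grasp_force: 0.0
```

Run:
```python
from h import *
plan([.5788,.3385,.26],tilt(0),9)
```

```text
9 rows: shift cm [-1.389  2.708  0.994] turn [0.0003 0.0111 0.0008]
```

Call:
{"method": "jog_arm", "body": {
  "moves": [
    [[8.5, -1.39, 2.7, 0.5, 0, 0.011, 0.001], [8.5, -1.39, 2.7, 0.5, 0, 0.011, 0.001], [8.5, -1.39, 2.7, 0.5, 0, 0.011, 0.001], [8.5, -1.39, 2.7, 0.5, 0, 0.011, 0.001], [8.5, -1.39, 2.7, 0.5, 0, 0.011, 0.001], [8.5, -1.39, 2.7, 1.2, 0, 0.011, 0.001], [8.5, -1.39, 2.7, 1.5, 0, 0.011, 0.001], [8.5, -1.39, 2.7, 1.7, 0, 0.011, 0], [8.5, -1.39, 2.7, 2, 0, 0.011, 0], [8.5, 0, 0, 0, 0, 0, 0], [8.5, 0, 0, 0, 0, 0, 0], [8.5, 0, 0, 0, 0, 0, 0]]
  ]
}}

```text
time: 19.43
tool_pos: [0.5795, 0.3317, 0.2586]
tool_rot: [0.0, 0.003, 1.0, -0.001]
contact_force: [0.2, 0.7, 0.0]
gripper_width: 0.992
grasp_force: 0.0
```

Run:
```python
from h import *
f=look("pics/w8.png",["cup_1","glass_beaker"])
for r in regions_of("cup_1",f)[:4]: print(r["p"],fitcup(wworld(f,r["pixels"]))[0])
plan([.5788,.3386,.051],tilt(0),10)
```

```text
cup_1 0.87 [284. 173.  54.  58.] [0.581 0.336 0.033] [[0.552, 0.311, 0.031], [0.606, 0.361, 0.062]] [215. 216. 217.]
cup_1 0.59 [399.  10.  52.  19.] [0.382 0.467 0.037] [[0.366, 0.446, 0.03], [0.388, 0.493, 0.062]] [ 62. 157. 170.]
glass_beaker 0.66 [170. 159.  63.  54.] [0.56  0.196 0.039] [[0.533, 0.181, -0.0], [0.581, 0.233, 0.069]] [197. 185. 172.]
glass_beaker 0.29 [286. 177.  51.  60.] [0.581 0.336 0.033] [[0.552, 0.311, 0.031], [0.606, 0.362, 0.062]] [215. 216. 217.]
0.87 [0.58028548 0.33665479]
0.59 [0.35751741 0.47008736]
10 rows: shift cm [0.018 0.067 2.112] turn [ 0.0002  0.0005 -0.0007]
```

Call:
{"method": "jog_arm", "body": {
  "moves": [
    [[8.5, 0, 0.15, 3, 0, 0.004, -0.003], [8.5, 0, 0.15, 3, 0, 0, 0], [8.5, 0, 0.1, 3, 0, 0, 0], [8.5, 0, 0.1, 3, 0, 0, 0], [8.5, 0, 0.05, 3, 0, 0, 0], [8.5, 0, 0, 2.5, 0, 0, 0], [8.5, 0, 0, 1.8, 0, 0, 0], [8.5, 0, 0, 1, 0, 0, 0], [8.5, 0, 0, 0, 0, 0, 0], [8.5, 0, 0, 0, 0, 0, 0], [8.5, 0, 0, 0, 0, 0, 0]]
  ]
}}

```text
time: 20.55
tool_pos: [0.5809, 0.3385, 0.0597]
tool_rot: [0.001, 0.002, 1.0, 0.001]
contact_force: [-0.4, -0.9, 0.1]
gripper_width: 0.991
grasp_force: 0.0
```

Call:
{"method": "jog_arm", "body": {
  "moves": [
    [[8.5, 0.13, -0.1, 0.8, 0, -0.002, 0], [8.5, 0, 0, 0.8, 0, 0, 0], [8.5, 0, 0, 0.7, 0, 0, 0], [8.5, 0, 0, 0, 0, 0, 0], [8.5, 0, 0, 0, 0, 0, 0]]
  ]
}}

```text
time: 20.97
tool_pos: [0.5774, 0.3368, 0.0329]
tool_rot: [-0.001, 0.002, 1.0, -0.0]
contact_force: [-0.4, 0.3, 0.4]
gripper_width: 0.996
grasp_force: 0.0
```

Call:
{"method": "jog_arm", "body": {
  "moves": [
    [[8.5, 0, 0, 0, 0, 0, 0], [8.5, 0, 0, 0, 0, 0, 0], [8.5, 0, 0, 0, 0, 0, 0]]
  ]
}}

```text
time: 21.22
tool_pos: [0.5785, 0.3372, 0.0346]
tool_rot: [0.001, 0.002, 1.0, 0.0]
contact_force: [-0.4, 0.2, -0.4]
gripper_width: 0.997
grasp_force: 0.0
```

Call:
{"method": "jog_arm", "body": {
  "moves": [
    [[8.5, 0, 0, -0.1, 0, 0, 0], [4, 0, 0, 0, 0, 0, 0], [4, 0, 0, 0, 0, 0, 0], [4, 0, 0, 0, 0, 0, 0], [4, 0, 0, 0, 0, 0, 0], [4, 0, 0, 0, 0, 0, 0], [4, 0, 0, 0, 0, 0, 0], [4, 0, 0, 0, 0, 0, 0], [4, 0, 0, 0, 0, 0, 0]]
  ]
}}

```text
time: 21.97
tool_pos: [0.5788, 0.3373, 0.036]
tool_rot: [0.001, 0.002, 1.0, 0.001]
contact_force: [0.1, -0.2, 5.1]
gripper_width: 0.652
grasp_force: 64.0
```

Call:
{"method": "jog_arm", "body": {
  "moves": [
    [[4, 0, 0, -1, 0, 0, 0], [4, 0, 0, -3, 0, 0, 0], [4, 0, 0, -4, 0, 0, 0], [4, 0, 0, -4, 0, 0, 0], [4, 0, 0, -4, 0, 0, 0], [4, 0, 0, -4, 0, 0, 0], [4, 0, 0, -4, 0, 0, 0], [4, 0, 0, -4, 0, 0, 0], [4, 0, 0, -3, 0, 0, 0], [4, 0, 0, 0, 0, 0, 0]]
  ]
}}

```text
time: 22.8
tool_pos: [0.5797, 0.3378, 0.3547]
tool_rot: [0.006, 0.002, 1.0, 0.003]
contact_force: [-0.2, 1.3, -0.1]
gripper_width: 0.651
grasp_force: 63.8
```

Run:
```python
from h import *
w=(np.array([.44,.05,.355]),tilt(.15,-.05))
plan(*w,10)
plan(OS+.22*NS,RS,10,start=w); print(OS+.22*NS)
```

```text
10 rows: shift cm [ 1.323 -2.911 -0.109] turn [ 0.001  -0.0138  0.0046]
10 rows: shift cm [-0.74  -2.668  1.124] turn [ 0.0028 -0.0302  0.0091]
[ 0.51715597 -0.22544087  0.26897758]
```

Call:
{"method": "jog_arm", "body": {
  "moves": [
    [[4, 1.32, -2.91, -0.11, 0.001, -0.014, 0.005], [4, 1.32, -2.91, -0.11, 0.001, -0.014, 0.005], [4, 1.32, -2.91, -0.11, 0.001, -0.014, 0.005], [4, 1.32, -2.91, -0.11, 0.001, -0.014, 0.005], [4, 1.32, -2.91, -0.11, 0.001, -0.014, 0.005], [4, 1.32, -2.91, -0.11, 0.001, -0.014, 0.005], [4, 1.32, -2.91, -0.11, 0.001, -0.014, 0.005], [4, 1.32, -2.91, -0.11, 0.001, -0.014, 0.005], [4, 1.32, -2.91, -0.11, 0.001, -0.014, 0.005], [4, 1.32, -2.91, -0.11, 0.001, -0.014, 0.005], [4, 0, 0, 0, 0, 0, 0]]
  ]
}}

```text
time: 23.72
tool_pos: [0.4357, 0.0462, 0.3473]
tool_rot: [0.069, 0.029, 0.997, -0.006]
contact_force: [0.5, 0.3, -1.3]
gripper_width: 0.65
grasp_force: 64.1
```

Run:
```python
from h import *
w=plan(OS+.22*NS,RS,11)
```

```text
11 rows: shift cm [-0.742 -2.379  0.975] turn [ 0.0016 -0.0284  0.0077]
```

Call:
{"method": "jog_arm", "body": {
  "moves": [
    [[4, -0.74, -2.38, 0.98, 0.002, -0.028, 0.008], [4, -0.74, -2.38, 0.98, 0.002, -0.028, 0.008], [4, -0.74, -2.38, 0.98, 0.002, -0.028, 0.008], [4, -0.74, -2.38, 0.98, 0.002, -0.028, 0.008], [4, -0.74, -2.38, 0.98, 0.002, -0.028, 0.008], [4, -0.74, -2.38, 0.98, 0.002, -0.028, 0.008], [4, -0.74, -2.38, 0.98, 0.002, -0.028, 0.008], [4, -0.74, -2.38, 0.98, 0.001, -0.028, 0.008], [4, -0.74, -2.38, 0.98, 0.001, -0.028, 0.007], [4, -0.74, -2.38, 0.98, 0.001, -0.028, 0.007], [4, -0.74, -2.38, 0.98, 0.001, -0.028, 0.007], [4, 0, 0, 0, 0, 0, 0], [4, 0, 0, 0, 0, 0, 0], [4, 0, 0, 0, 0, 0, 0], [4, 0, 0, 0, 0, 0, 0]]
  ]
}}

```text
time: 24.97
tool_pos: [0.5206, -0.2208, 0.2695]
tool_rot: [0.222, 0.068, 0.973, -0.015]
contact_force: [-0.4, 0.2, -0.8]
gripper_width: 0.652
grasp_force: 64.3
```

Run:
```python
from fit import *
rel();f=grab_frame("wrist");rel()
m=np.zeros(f["depth"].shape,bool);m[60:360,180:380]=1
P=wworld(f,m);D=P-OS;h=D@NS;rad=np.linalg.norm(D-np.outer(h,NS),axis=1)
k=rad<.045
for lo,hi in((.038,.07),(.05,.07)):
    o,e,kk=fitaxis(P[k],OS,NS,lo,hi);print(lo,((o-OS)*1e3).round(2),e,kk)
p,R=tool();H=R.inv().apply(P-p)*1e3;q=np.hypot(H[:,0],H[:,1])<15
print("floor of held cup at tool z",np.median(H[q,2]), "rim",np.percentile(H[(abs(H[:,2])<40)&(np.hypot(H[:,0],H[:,1])<32),2],1))
plan(OS+.119*NS,RS,7)
```

```text
height 219.23 corr along tool x,y mm [ 1.97 -5.9 ] turn [ 0.0039 -0.0035  0.0049] F [-0.4  0.2 -0.8]
height 219.46 corr along tool x,y mm [ 2.33 -5.86] turn [ 0.0036 -0.0029  0.0053] F [ 0.7  0.7 -1.5]
0.038 [-3.28  0.57 -1.62] 0.005588663924155894 2752
0.05 [-1.89  0.17 -0.92] 0.0006971773639588117 663
floor of held cup at tool z 4.006408459179175 rim -38.70126356747469
7 rows: shift cm [ 0.04  -0.075  1.435] turn [ 0.0005 -0.0004  0.0008]
```

Call:
{"method": "jog_arm", "body": {
  "moves": [
    [[4, 0.05, -0.08, 1.9, 0.003, -0.003, 0.005], [4, 0.05, -0.08, 1.9, 0, 0, 0], [4, 0.05, -0.08, 1.9, 0, 0, 0], [4, 0.05, -0.08, 1.7, 0, 0, 0], [4, 0.05, -0.08, 1.5, 0, 0, 0], [4, 0.05, -0.05, 1.2, 0, 0, 0], [4, 0, 0, 0, 0, 0, 0], [4, 0, 0, 0, 0, 0, 0], [4, 0, 0, 0, 0, 0, 0], [4, 0, 0, 0, 0, 0, 0], [4, 0, 0, 0, 0, 0, 0]]
  ]
}}

```text
time: 25.93
tool_pos: [0.5612, -0.2326, 0.1788]
tool_rot: [0.225, 0.071, 0.972, -0.017]
contact_force: [-0.1, -0.0, -0.9]
gripper_width: 0.647
grasp_force: 64.3
```

Run:
```python
from h import *
rel();f=grab_frame("wrist");cv2.imwrite("pics/w9.png",f["color"]);rel();plan(OS+.09*NS,RS,6)
```

```text
height 119.4 corr along tool x,y mm [1.   0.82] turn [-0.001   0.0019 -0.0007] F [-0.1 -0.  -0.9]
height 119.19 corr along tool x,y mm [0.75 0.75] turn [-0.0008  0.0016 -0.0009] F [-0.8 -0.5 -1.4]
6 rows: shift cm [0.01  0.011 0.487] turn [-0.0001  0.0003 -0.0001]
```

View pics/w9.png

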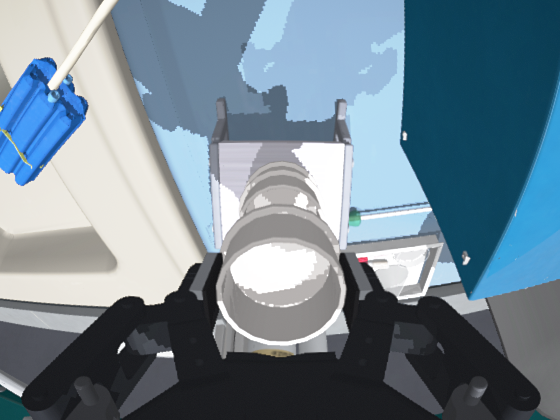

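Held cup (281,275) is in line with the nested cup (282,200). Descend to just before the ring.

Call:
{"method": "jog_arm", "body": {
  "moves": [
    [[4, 0.05, 0.03, 0.5, -0.001, 0.001, 0], [4, 0.05, 0.02, 0.5, 0, 0, 0], [4, 0, 0, 0.5, 0, 0, 0], [4, 0, 0, 0.5, 0, 0, 0], [4, 0, 0, 0.5, 0, 0, 0], [4, 0, 0, 0.5, 0, 0, 0], [4, 0, 0, 0, 0, 0, 0], [4, 0, 0, 0, 0, 0, 0], [4, 0, 0, 0, 0, 0, 0], [4, 0, 0, 0, 0, 0, 0]]
  ]
}}

```text
time: 26.82
tool_pos: [0.5729, -0.2334, 0.1497]
tool_rot: [0.223, 0.071, 0.972, -0.015]
contact_force: [-0.0, -0.3, -1.8]
gripper_width: 0.652
grasp_force: 64.2
```

Run:
```python
from h import *
rel();force()
```

```text
height 88.09 corr along tool x,y mm [-1.64 -0.3 ] turn [ 0.0012 -0.0015 -0.0011] F [-0.  -0.3 -1.8]
F tool axes [ 0.7 -0.3  1.6] T [-0.03  0.29 -0.05]
```

Call:
{"method": "jog_arm", "body": {
  "moves": [
    [[4, -0.04, 0, 0.2, 0, 0, 0], [4, 0, 0, 0.2, 0, 0, 0], [4, 0, 0, 0.2, 0, 0, 0], [4, 0, 0, 0, 0, 0, 0], [4, 0, 0, 0, 0, 0, 0], [4, 0, 0, 0, 0, 0, 0], [4, 0, 0, 0, 0, 0, 0]]
  ]
}}

```text
time: 27.4
tool_pos: [0.5756, -0.2342, 0.1462]
tool_rot: [0.223, 0.07, 0.972, -0.016]
contact_force: [-10.1, 3.4, 7.6]
gripper_width: 0.651
grasp_force: 65.5
```

Run:
```python
from h import *
rel();force()
```

```text
height 83.7 corr along tool x,y mm [-0.7   0.17] turn [ 0.0006 -0.002  -0.0001] F [-10.1   3.4   7.6]
F tool axes [  6.2   1.9 -11.4] T [-0.13  1.29 -0.01]
```

Call:
{"method": "jog_arm", "body": {
  "moves": [
    [[4, 0.1, 0.02, 0.1, 0, 0, 0], [4, 0, 0, 0.1, 0, 0, 0], [4, 0, 0, 0.1, 0, 0, 0], [4, 0, 0, 0, 0, 0, 0], [4, 0, 0, 0, 0, 0, 0], [4, 0, 0, 0, 0, 0, 0]]
  ]
}}

```text
time: 27.9
tool_pos: [0.5764, -0.2342, 0.144]
tool_rot: [0.223, 0.07, 0.972, -0.016]
contact_force: [-11.7, 2.4, 11.4]
gripper_width: 0.651
grasp_force: 65.9
```

Run:
```python
from h import *
rel();force()
```

```text
height 81.43 corr along tool x,y mm [-0.83  0.15] turn [ 0.0003 -0.0009  0.0002] F [-11.7   2.4  11.4]
F tool axes [  5.7   0.6 -15.5] T [-0.25  1.35 -0.01]
```

Call:
{"method": "jog_arm", "body": {
  "moves": [
    [[4, 0.1, 0.02, 0.1, 0, 0, 0], [4, 0, 0, 0.1, 0, 0, 0], [4, 0, 0, 0.1, 0, 0, 0], [4, 0, 0, 0, 0, 0, 0], [4, 0, 0, 0, 0, 0, 0]]
  ]
}}

```text
time: 28.32
tool_pos: [0.5774, -0.2343, 0.1415]
tool_rot: [0.224, 0.07, 0.972, -0.016]
contact_force: [-10.9, 2.6, 11.7]
gripper_width: 0.65
grasp_force: 65.8
```

Run:
```python
from h import *
rel();force()
```

```text
height 78.75 corr along tool x,y mm [-0.92  0.13] turn [-0.0002  0.0007  0.0002] F [-10.9   2.6  11.7]
F tool axes [  4.9   1.  -15.4] T [-0.22  1.12 -0.05]
```

Call:
{"method": "jog_arm", "body": {
  "moves": [
    [[4, 0.1, 0.02, 0.1, 0, 0, 0], [4, 0, 0, 0.1, 0, 0, 0], [4, 0, 0, 0.05, 0, 0, 0], [4, 0, 0, 0, 0, 0, 0], [4, 0, 0, 0, 0, 0, 0]]
  ]
}}

```text
time: 28.73
tool_pos: [0.5781, -0.2344, 0.1396]
tool_rot: [0.225, 0.07, 0.972, -0.017]
contact_force: [-11.5, 2.7, 13.9]
gripper_width: 0.65
grasp_force: 65.9
```

Run:
```python
from h import *
rel();force()
```

```text
height 76.74 corr along tool x,y mm [-0.97  0.17] turn [-0.0006  0.0022  0.0002] F [-11.5   2.7  13.9]
F tool axes [  4.4   1.  -17.7] T [-0.28  1.05  0.01]
```

Call:
{"method": "jog_arm", "body": {
  "moves": [
    [[4, 0.05, 0.02, 0.1, 0, 0, 0], [4, 0, 0, 0.08, 0, 0, 0], [4, 0, 0, 0, 0, 0, 0], [4, 0, 0, 0, 0, 0, 0], [4, 0, 0, 0, 0, 0, 0]]
  ]
}}

```text
time: 29.15
tool_pos: [0.5784, -0.2344, 0.1395]
tool_rot: [0.225, 0.07, 0.972, -0.017]
contact_force: [-20.8, 4.6, 23.2]
gripper_width: 0.656
grasp_force: 67.2
```

Run:
```python
from h import *
rel();force()
```

```text
height 76.47 corr along tool x,y mm [-0.8   0.09] turn [-0.0004  0.002   0.0007] F [-20.8   4.6  23.2]
F tool axes [  8.9   1.6 -30.2] T [-0.66  1.71  0.03]
```

Steep rise at the expected depth: home. Release, retreat, verify.

Call:
{"method": "jog_arm", "body": {
  "moves": [
    [[4, 0.05, 0.01, -0.1, 0, 0, 0], [4, 0, 0, -0.04, 0, 0, 0], [8.5, 0, 0, 0, 0, 0, 0], [8.5, 0, 0, 0, 0, 0, 0], [8.5, 0, 0, 0, 0, 0, 0], [8.5, 0, 0, 0, 0, 0, 0], [8.5, 0, 0, 0, 0, 0, 0], [8.5, 0, 0, -1, 0, 0, 0], [8.5, 0, 0, -2, 0, 0, 0], [8.5, 0, 0, -3, 0, 0, 0], [8.5, 0, 0, -4, 0, 0, 0], [8.5, 0, 0, -4, 0, 0, 0], [8.5, 0, 0, -4, 0, 0, 0], [8.5, 0, 0, 0, 0, 0, 0], [8.5, 0, 0, 0, 0, 0, 0], [8.5, 0, 0, 0, 0, 0, 0]]
  ]
}}

```text
time: 30.48
tool_pos: [0.4983, -0.2218, 0.2972]
tool_rot: [0.223, 0.071, 0.972, -0.016]
contact_force: [0.3, 0.4, -1.3]
gripper_width: 0.997
grasp_force: 0.0
```

Run:
```python
from fit import *
rel()
f=grab_frame("wrist");cv2.imwrite("pics/w10.png",f["color"])
for n in("cup_1","small_bottle"):
  for r in regions_of(n,f)[:3]: print(n,r["p"],r["rect"])
m=np.zeros(f["depth"].shape,bool);m[60:300,180:380]=1
P=wworld(f,m);D=P-OS;h=D@NS;rad=np.linalg.norm(D-np.outer(h,NS),axis=1)
k=(rad<.045)&(h<.12);print(np.histogram(h[k]*1e3,bins=np.arange(-4,120,4)))
for lo,hi in((.08,.106),(.09,.104)):
    o,e,kk=fitaxis(P[k],OS,NS,lo,hi);print(lo,((o-OS)*1e3).round(2),e,kk)
for rr in(.01,.02):
    q=k&(rad<rr);print("floor",np.median(h[q])*1e3,q.sum())
# floor plane normal
q=k&(rad<.02)&(abs(h-np.median(h[k&(rad<.01)]))<.004);Q=P[q];n=np.linalg.svd(Q-Q.mean(0))[2][2];n*=np.sign(n[2]);print(n.round(3),np.arccos(n@NS))
```

```text
height 253.78 corr along tool x,y mm [-5.04 -0.97] turn [ 0.0005 -0.0007 -0.0011] F [ 0.3  0.4 -1.3]
cup_1 0.89 [279.0, 189.6, 61.7, 68.1]
cup_1 0.75 [278.1, 158.2, 45.8, 16.8]
small_bottle 0.91 [272.8, 11.0, 51.8, 20.3]
(array([ 651,  564,  124,    3,    0,    0,    0,    0,    0,    5,  177,
         24,    3,    0,    0,    0,    0,    1,  151, 1916,  109,   98,
        110,  118,  132,  107,  494,    3,    0,    0]), array([ -4,   0,   4,   8,  12,  16,  20,  24,  28,  32,  36,  40,  44,
        48,  52,  56,  60,  64,  68,  72,  76,  80,  84,  88,  92,  96,
       100, 104, 108, 112, 116]))
0.08 [ 0.06 -0.22  0.05] 0.0003716925170162608 1062
0.09 [ 0.12 -0.21  0.07] 0.00042937617171588547 801
floor 73.17819876368404 294
floor 73.14023981386924 1166
[-0.427  0.077  0.901] 0.015384254577631805
```

Floor at 73.2 mm (39+34), rim at 102 mm, axis in line: all three are nested. Hand in.

```bash
python3 -c "
from plant import *
print(job_done())"
```

```text
the job is handed in; nothing more can be done
None
```

Both cups are nested fully home in the stand cup, and I handed the job in at about 30.5 s; depth measurements put the spacings at about 34 mm, but `job_done()` returned no verdict.

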